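# Sort seal dies and punch blanks, stack the trays

## Task

Clear the engraver's bench: put the two loose brass seal dies and the loose steel punch blank each into the grey tray that already holds one of its kind. Then turn the tray of seals end for end and lower it gently onto the tray of punches, so that it stands squarely on the rim lugs instead of nesting, with the punch tray flat on the bench and every piece still in its tray. Leave the graver and the loupe lying where they are.

Things in the scene. Friction and masses are not known exactly. Their poses are not given: they have to be found in the camera images.
- tray_seals: Grey open-topped stack-nest tray holding one brass seal die, loose, 0.13 kg empty. Origin: centre of underside; x along its length to the end with the white card holder, z up. Its upright lip, 36 to 46 mm up, is 160 x 68 mm outside: grip it across the width at mid-length. Below, walls taper to 143 x 51.5 mm at the foot. Floor 3 mm thick, 138 x 46 mm inside; rim 151 x 59 mm inside.
- tray_punches: A tray alike in make, size and frame, holding one steel punch blank. On both long walls of either tray, at x = +48 and -30 mm, an 18 mm long stretch is pressed in 8 mm: a channel outside, a pillar inside (30 mm between facing pillars at the floor). Each pillar's flat top, 39 mm above the underside, is a lug. One tray starts left, one right (varies), cards roughly away from the robot.
- tray_seals_card (a point): Middle of the top of tray_seals' lip at its card end (tray x = +80 mm, 46 mm up); the sloping card holder stands out 14 mm more. Set in the other tray the same way round, a tray nests (18 mm up); turned 180 degrees about z its underside lands on the four lugs, 39 mm above the other's underside, centred over it, with 4 mm play each way on entering the rim, 3 mm when seated.
- tray_punches_card (a point): The same point on tray_punches: middle of the top of its lip at the card end.
- graver: Bystander, to be left alone: a graver lying on the bench, dark mushroom-shaped wooden handle 30 mm wide and a square steel blade, 110 mm long over all. Origin: on the bench under the middle of its length; x along the blade.
- loupe: Bystander, to be left alone: a black eye loupe standing on the bench, 34 mm across at the foot and 30 mm high. Origin: centre of its underside.
- seal_0_mid (a point): Brass seal die: a turned disc 25 mm across and 11 mm high with a 19 mm neck above it, 18 mm high over all, 0.06 kg. This point: on its axis, 9 mm above the flat underside. It starts inside tray_seals, 55 mm from its middle towards the plain end.
- punch_0_mid (a point): Steel punch blank lying on a flat: a 12 mm square bar with a turned round nose, 62 mm long over all, 0.06 kg. This point: on its axis at half that length, 6 mm above the flat; x runs along the bar to the nose. The square part reaches from 31 mm behind this point to 18 mm ahead. It starts inside tray_punches, lying along it, 33 mm from its middle towards the plain end.
- seal_1_mid (a point): Brass seal die: a turned disc 25 mm across and 11 mm high with a 19 mm neck above it, 18 mm high over all, 0.06 kg. This point: on its axis, 9 mm above the flat underside. It starts loose on the bench, face down.
- punch_1_mid (a point): Steel punch blank lying on a flat: a 12 mm square bar with a turned round nose, 62 mm long over all, 0.06 kg. This point: on its axis at half that length, 6 mm above the flat; x runs along the bar to the nose. The square part reaches from 31 mm behind this point to 18 mm ahead. It starts loose on the bench, at any angle.
- seal_2_mid (a point): Brass seal die: a turned disc 25 mm across and 11 mm high with a 19 mm neck above it, 18 mm high over all, 0.06 kg. This point: on its axis, 9 mm above the flat underside. It starts loose on the bench, face down.

How it is judged (in metres and radians):
On the way:
1. all three loose pieces lie in the tray of their kind (x of seal_0_mid in the frame of tray_seals between -0.073 and 0.073 m and y of seal_0_mid in the frame of tray_seals between -0.031 and 0.031 m and z of seal_0_mid in the frame of tray_seals between 0.001 and 0.036 m and x of seal_1_mid in the frame of tray_seals between -0.073 and 0.073 m and y of seal_1_mid in the frame of tray_seals between -0.031 and 0.031 m and z of seal_1_mid in the frame of tray_seals between 0.001 and 0.036 m and x of seal_2_mid in the frame of tray_seals between -0.073 and 0.073 m and y of seal_2_mid in the frame of tray_seals between -0.031 and 0.031 m and z of seal_2_mid in the frame of tray_seals between 0.001 and 0.036 m and x of punch_0_mid in the frame of tray_punches between -0.073 and 0.073 m and y of punch_0_mid in the frame of tray_punches between -0.031 and 0.031 m and z of punch_0_mid in the frame of tray_punches between 0.001 and 0.036 m and x of punch_1_mid in the frame of tray_punches between -0.073 and 0.073 m and y of punch_1_mid in the frame of tray_punches between -0.031 and 0.031 m and z of punch_1_mid in the frame of tray_punches between 0.001 and 0.036 m), for 0.2 s.
At the end, for the whole second after the job is handed in: Every seal die is inside tray_seals, every punch inside tray_punches. The punch tray is flat on the bench; the seal tray, turned end for end and level, sits on its lugs: 36-43 mm above it, centred within 7 mm, parallel within 0.12 rad. Both at rest (all of step 1 and z of tray_seals in the frame of tray_punches between 0.036 and 0.043 m and x of tray_seals in the frame of tray_punches between -0.007 and 0.007 m and y of tray_seals in the frame of tray_punches between -0.007 and 0.007 m and x of tray_seals_card in the frame of tray_punches below -0.07 m and angle between the x axis of tray_seals and the x axis of tray_punches, either way round below 0.12 rad and angle between tray_seals's own z axis and vertical below 0.06 rad and angle between tray_punches's own z axis and vertical below 0.04 rad and height (world z) of tray_punches between -0.006 and 0.006 m and linear speed of each of tray_seals, tray_punches below 0.02 m/s); the robot touches nothing.
It fails at once if the graver is moved by more than 30 mm (distance of graver from where it was at the start of the episode above 0.03 m).
It fails at once if the loupe is moved by more than 30 mm (distance of loupe from where it was at the start of the episode above 0.03 m).
It fails at once if the seal tray is dropped into the punch tray, not lowered (over 0.3 m/s as it lands) (linear speed of tray_seals above 0.3 m/s and horizontal distance between tray_seals and tray_punches below 0.03 m and z of tray_seals in the frame of tray_punches between 0.02 and 0.052 m).
It also fails if it takes over 72 s, if anything falls off the work surface, if the arm or the gripper's body presses on something with over 40 N, if the wrist force passes 120 N, or if a joint passes its speed limit or range.

## Robot

A 6-joint arm with a two-finger parallel gripper is mounted at the origin on the work surface. World frame = base frame: x ahead of the robot, y to its left, z up, the work surface at z = 0. Lengths are in mm, angles in rad, forces in N, time in s.
With the tool pointing down it reaches from about 275 to 1000 mm from the base axis. Payload 8.4 kg.
Tool frame: the origin (TCP) lies midway between the tips of the shut fingers; the grasp point (between the pads) lies 19 mm behind it; z points along the fingers, y is the line along which they close (so a half turn about z gives the same grasp; the last joint's range is limited). The gripper opens to 85 mm and grips with 20 to 120 N. Pads are 22 mm wide; open, the fingers measure 114 mm over their backs; the gripper's body (76 mm by 85 mm) begins 54 mm behind the grasp point. The pads swing forward as they close: fully open they stand 13 mm farther back than shut.
Start: joints at [1.224, 0.353, 1.633, -0, 1.155, -0.002], TCP at [211.254, 588.217, 231.281] pointing down, gripper open.
Joint ranges: [-2.63, 2.63], [-0.92, 2.1], [0.06, 2.66], [-1.3, 4.44], [0, 2.69], [-3.02, 3.02]. Speed limits (rad/s): [2.22, 2.22, 2.79, 3.14, 3.14, 3.14].

## Interface

Orientations are given as [roll, pitch, yaw] about the fixed x, y, z axes, in that order (R = Rz(yaw) Ry(pitch) Rx(roll)).
In Python, from rig import telemetry, optics, r gives the robot as it stands.
- The arm moves only by the tool play_rows, never from a script. Its arguments are lists of equal length, an entry for each row: "dp": the shift along the tool's x, y, z in units of 40 mm (1.0 is 40 mm), a list of three; "rot": the turn, a rotation vector about the tool's x, y, z in units of 6 degrees (1.0 is 6 degrees), a list of three. In form: {"dp": [[tx, ty, tz], ...], "rot": [[ax, ay, az], ...]}. A call has 1 to 5 rows; each row is the pose to reach, as a shift and turn from the pose commanded when the call began, along the tool's axes at that moment; what a row does not reach only later rows make up. A row lasts 1/12 s, in which the tool goes at most 41.7 mm and 7.16 degrees, less where a joint would pass 70% of its speed; a pose out of reach is approached as far as the arm can. A call with a gripper value outside its range is refused whole. "fingers" is the opening, from 0 (shut) to 1 (fully open), set as the call begins (left out, the last holds). The fingers move at their own pace and stop on an object; "grip_force" is the grip in N (left out, the last holds). Time passes only in rows, so rows that repeat a pose let the fingers close. It gives the time, the measured TCP pose, the force, the opening and the grip force at its end, in the units of the state.
- telemetry.sense(): the state, without advancing time (a new reading comes with each control period).
- optics.grab_frame(name): name is "scene" or "side" or "wrist"; returns a dict with "color" (480x640x3 uint8, red, green, blue), "mtx" (3x3 intrinsics, pixels), "R" (3x3) and "t" (3): a world point X has camera coordinates R X + t; the wrist camera has in their place "mount" (4x4, takes a point from camera to tool coordinates, whose origin is the TCP and whose axes are the flange's). Camera axes: x right, y down, z forward; pixel columns grow to the right and rows downward; lengths in mm; the calibration is good to about 2 mm. A picture is of the moment at which its call begins: read the wrist's pose just before it. There is no depth.
- r.sign_off(): hands the job in; it is judged then, once.
The state is a dict: "clock": time; "qpos": joint angles; "qvel": joint speeds; "joint_efforts": joint torques, N m; "eef_pos": TCP position; "tcp_rot": TCP orientation; "contact_force": force on the tool from outside, world axes, zero at the start; "wrist_torque": the same for the moment, N m; "opening": opening from 0.0 (shut) to 1.0 (fully open); "grasp_force": force on a finger pad.
Only numpy, scipy, OpenCV 4.12 (cv2) and the standard library are available. Lean on these libraries where they do the work, as an engineer would, in place of code of your own. Each camera call takes 0.05 s, during which the arm holds its last target. There are 200 camera calls.

## Working session

There is one attempt and no reset: what is moved stays moved. The work goes in short steps, Python scripts to look and compute and a tool call to move; the robot and the scene stay as the last step left them, time stands still between calls to the robot, and variables do not carry over. Pictures are saved under pics/ and viewed, at most 10 in all, crops included, and the job is handed in when it is done.

Besides the shell and the picture viewer there is one more tool, called after "Emit:" as name(argument=value, ...) on one line, values as JSON. play_rows: Moves the arm, as the interface text tells. Its arguments: {"type":"object","properties":{"dp":{"type":"array"},"rot":{"type":"array"},"fingers":{"type":"number"},"grip_force":{"type":"number"}},"required":["dp","rot"]}

```bash
mkdir -p pics; ls; python3 - <<'E'
from rig import telemetry, optics, r
import cv2,numpy as np
s=telemetry.sense();print(s)
for n in ["scene","side"]:
    f=optics.grab_frame(n);np.savez(f'pics/{n}0.npz',**{k:f[k] for k in('color','mtx','R','t')})
    cv2.imwrite(f'pics/{n}0.png',f['color'][:,:,::-1]);print(n,f['mtx'].round(1).tolist(),(-f['R'].T@f['t']).round(0),f['R'].round(2).tolist())
f=optics.grab_frame("wrist");print(f['mount'].round(3).tolist(),f['mtx'].tolist())
cv2.imwrite('pics/wrist0.png',f['color'][:,:,::-1])
E
```

```text
pics
{'clock': 0.0, 'qpos': array([ 1.22357187e+00,  3.53672181e-01,  1.63412152e+00,  6.35659077e-06,
        1.15520603e+00, -2.38204103e-03]), 'qvel': array([ 0.00024475, -0.00083176,  0.00031074,  0.00169748,  0.00190311,
       -0.00159796]), 'joint_efforts': array([-8.92466360e-04, -6.05255055e+01, -3.42069376e+01, -4.95317988e-05,
        9.25761822e-03, -8.30492240e-06]), 'eef_pos': array([211.10708871, 587.76585799, 230.55207075]), 'tcp_rot': array([-3.14018559e+00, -9.16358793e-06,  2.79674766e+00]), 'contact_force': array([-0.24616448, -0.14612518, -0.2026693 ]), 'wrist_torque': array([-0.01395789, -0.01841409,  0.01211989]), 'grasp_force': 0.0, 'opening': 0.9978055498344833}
scene [[599.8, 0.0, 329.6], [0.0, 599.8, 231.7], [0.0, 0.0, 1.0]] [1478.  231.  949.] [[-0.25, 0.97, -0.0], [0.66, 0.17, -0.74], [-0.71, -0.18, -0.68]]
side [[463.3, 0.0, 324.9], [0.0, 463.3, 239.4], [0.0, 0.0, 1.0]] [ 473. -590.  806.] [[0.99, -0.14, 0.01], [-0.1, -0.77, -0.63], [0.1, 0.62, -0.78]]
[[-0.002, -0.962, -0.273, 68.492], [1.0, -0.002, 0.0, -0.144], [-0.001, -0.273, 0.962, -143.338], [0.0, 0.0, 0.0, 1.0]] [[348.20648503721577, 0.0, 318.2857190941317], [0.0, 348.20648503721577, 238.8597420662407], [0.0, 0.0, 1.0]]
```

View pics/scene0.png

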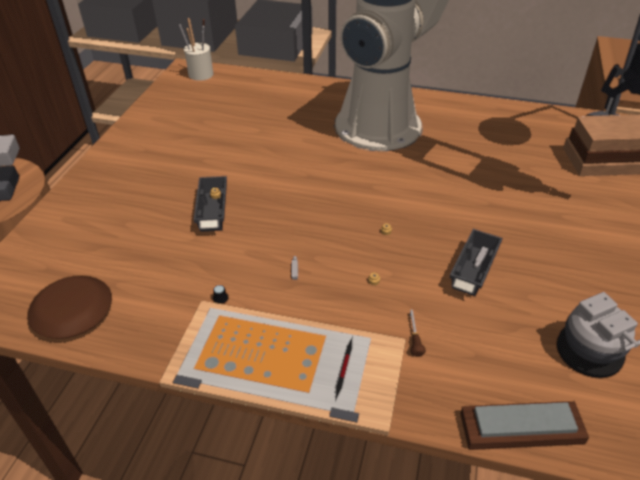

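View pics/side0.png

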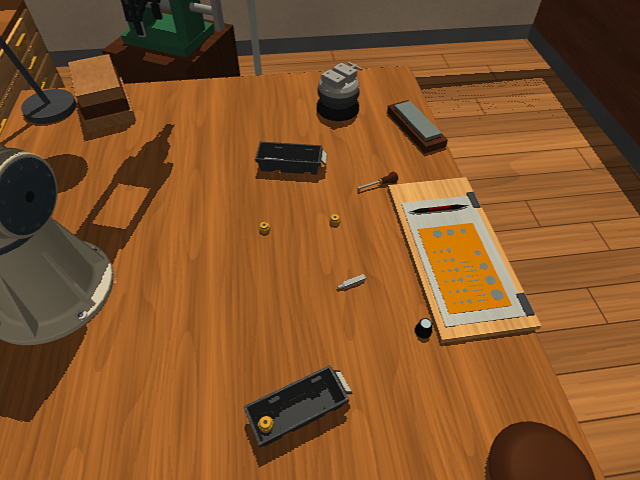

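The scene view shows the seal tray (210,205) at left and the punch tray (475,263) at right. The loose seals are at (386,229) and (374,278), the loose punch at (295,268), the loupe at (220,293) and the graver at (416,335). The side view shows the same things: trays (298,405) and (290,158), seals (264,228) and (335,220), punch (351,282). Next I'll enlarge crops.

```bash
cat > crop.py <<'E'
import cv2,numpy as np
def tile(im,x0,y0,w,h,k,step=10):
    c=cv2.resize(im[y0:y0+h,x0:x0+w],None,fx=k,fy=k,interpolation=cv2.INTER_CUBIC)
    for x in range(-(-x0//step)*step,x0+w,step):
        X=int((x-x0+.5)*k);cv2.line(c,(X,0),(X,5),(0,255,0),1);cv2.putText(c,str(x),(X,14),0,.32,(0,255,0),1)
    for y in range(-(-y0//step)*step,y0+h,step):
        Y=int((y-y0+.5)*k);cv2.line(c,(0,Y),(5,Y),(0,255,255),1);cv2.putText(c,str(y),(6,Y+3),0,.32,(0,255,255),1)
    return c
E
python3 - <<'E'
from crop import *
im=cv2.imread('pics/scene0.png')
A=np.hstack([tile(im,186,172,50,66,6,5),tile(im,443,226,64,66,6,5)]) # 684x396
B=np.hstack([tile(im,374,219,26,20,8,5),tile(im,361,268,26,20,8,5),tile(im,282,253,26,30,8,5)[:160] if 0 else tile(im,284,258,26,20,8,5)])
B=cv2.copyMakeBorder(B,0,0,0,A.shape[1]-B.shape[1],0)
cv2.imwrite('pics/sc_c.png',np.vstack([A,B]))
im=cv2.imread('pics/side0.png')
A=np.hstack([tile(im,240,360,116,88,4),tile(im,250,134,80,88,4)])
B=np.hstack([tile(im,252,216,24,24,8,5),tile(im,323,208,24,24,8,5),tile(im,334,270,36,24,8,5)])
B=cv2.copyMakeBorder(B,0,0,0,A.shape[1]-B.shape[1],0)
cv2.imwrite('pics/si_c.png',np.vstack([A,B]))
E
```

```text
(no output)
```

View pics/sc_c.png

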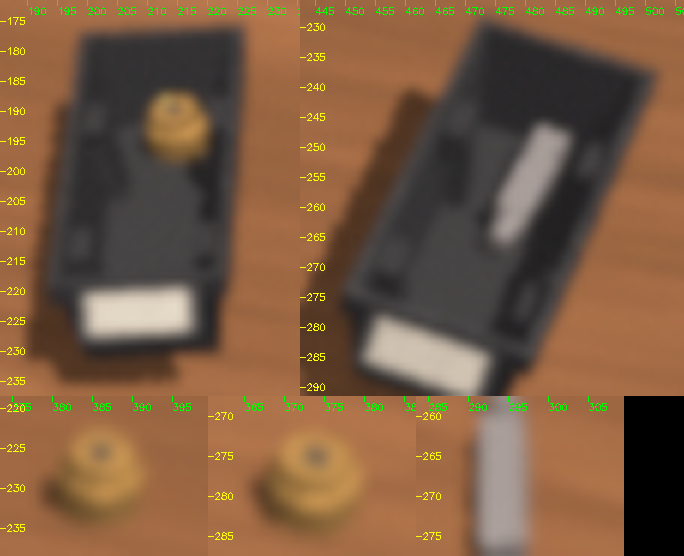

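View pics/si_c.png

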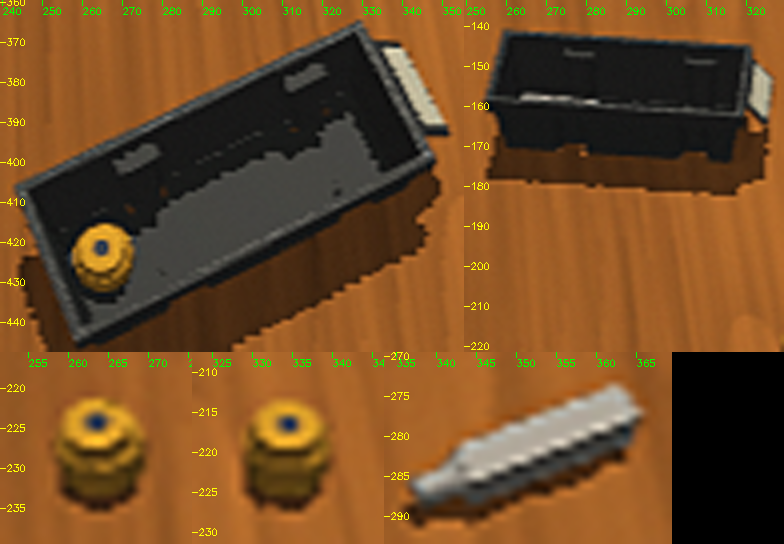

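The crops show both trays' lip corners (seal tray, scene: (198.5,176.5), (226,176.5), (193,219.5), (223,220)), the seal tops at (386.1,225.6) and (374.1,275.1), and the punch nose pointing towards the robot. Next I'll triangulate these points.

```bash
cat > geo.py <<'E'
import numpy as np,cv2
C={n:dict(np.load(f'pics/{n}0.npz')) for n in('scene','side')}
def P(n):c=C[n];return c['mtx']@np.c_[c['R'],c['t']]
def tri(a,b,na='scene',nb='side'):
    X=cv2.triangulatePoints(P(na),P(nb),np.float64(a),np.float64(b))[:,0];return X[:3]/X[3]
def plane(n,uv,z):
    c=C[n];d=c['R'].T@np.linalg.solve(c['mtx'],[*uv,1]);o=-c['R'].T@c['t'];return o+d*(z-o[2])/d[2]
E
python3 - <<'E'
from geo import *
pts=dict(S_np=((198.5,176.5),(259.5,445)),S_fp=((226,176.5),(244,406.5)),S_nc=((193.3,219.5),(348.3,398.8)),S_fc=((223,220),(329.5,365.5)),
P_np=((472.5,229.7),(256,157.8)),P_fp=((501.7,237.7),(259.5,141.5)),P_nc=((450,275.2),(319.3,162.3)),P_fc=((480.8,285.2),(321.3,145)),
sealA=((386.1,225.6),(263.5,224.2)),sealB=((374.1,275.1),(334.6,216.5)),seal0=((214.7,189),(264.8,421)),nose=((294.5,257),(337.1,286.1)),tail=((294,278),(364.3,274.9)))
for k,(a,b) in pts.items():
    X=tri(a,b);z={'S':46,'P':46,'s':18,'n':8,'t':12}[k[0]]
    if k=='seal0':z=21
    print(k,X.round(1),plane('scene',a,z)[:2].round(1),plane('side',b,z)[:2].round(1))
E
```

```text
S_np [ 411.3 -373.9   48.2] [ 408.7 -375.4] [ 411.  -373.2]
S_fp [ 389.5 -310.2   44.4] [ 391.9 -309.5] [ 389.1 -310.2]
S_nc [ 560.6 -321.7   46.1] [ 561.1 -322.2] [ 559.9 -320.8]
S_fc [ 539.3 -258.3   40.5] [ 546.1 -256. ] [ 537.6 -259.1]
P_np [438.1 297.1  45.5] [439.7 296.6] [437.4 298.3]
P_fp [449.1 361.1  44.9] [450.3 360.9] [449.1 359.6]
P_nc [590.2 262.6  44.8] [592.1 262.3] [589.6 262.4]
P_fc [603.7 326.   45.6] [604.7 325.7] [603.3 326.4]
sealA [442.4 103.4  18.3] [442.5 103.2] [442.1 104.2]
sealB [604.1 106.7  18. ] [604.1 106.7] [604.1 106.6]
seal0 [ 420.  -330.8   24.1] [ 416.6 -332.8] [ 419.6 -329.6]
nose [582.6 -76.    7.5] [584.  -76.5] [581.5 -74.7]
tail [643.9 -57.9   8.6] [648.7 -58. ] [641.4 -57.3]
```

```bash
cat > plan.py <<'E'
import numpy as np,sys,json
from rig import telemetry
from scipy.spatial.transform import Rotation as Ro
# usage: plan.py "x,y,z,yaw[,rate]" ... -> rows for each leg, split in calls of 5 (rate: units per row)
s=telemetry.sense();p=np.array(s['eef_pos']);rr=s['tcp_rot'];yaw=rr[2]
print('now',p.round(1),rr.round(3),'t',round(s['clock'],2),'open',round(s['opening'],3),'F',np.round(s['contact_force'],1))
for a in sys.argv[1:]:
    v=list(map(float,a.split(',')));tgt=np.array(v[:3]);ty=v[3];rate=v[4] if len(v)>4 else .95
    dy=(ty-yaw) if abs(ty-yaw)<np.pi+.6 and len(v)>5 else (ty-yaw+np.pi)%(2*np.pi)-np.pi
    n=max(1,int(np.ceil(max(np.linalg.norm(tgt-p)/40,abs(np.degrees(dy))/6)/rate)))
    ncall=-(-n//5);n=max(n,1);d=tgt-p;done=0
    print('->',a)
    for c in range(ncall):
        k=min(5,n-done);R=Ro.from_euler('xyz',[np.pi,0,yaw+dy*done/n])
        st=R.inv().apply(d/n)/40
        print(f'  {k} rows, step dp',st.round(2).tolist(),'rotz',round(-np.degrees(dy)/n/6,3), 'last', (st*k).round(2).tolist(), round(-np.degrees(dy)/n/6*k,3));done+=k
    p,yaw=tgt,yaw+dy
E
python3 plan.py 607.4,-68.7,120,3.428 607.4,-68.7,4,3.428
```

```text
now [211.1 587.9 230.7] [-3.141 -0.     2.797] t 0.15 open 1.002 F [ 0.2  0.5 -0.5]
-> 607.4,-68.7,120,3.428
  5 rows, step dp [-0.71, -0.58, 0.13] rotz -0.287 last [-3.54, -2.88, 0.66] -1.435
  5 rows, step dp [-0.61, -0.68, 0.13] rotz -0.287 last [-3.07, -3.38, 0.66] -1.435
  5 rows, step dp [-0.51, -0.76, 0.13] rotz -0.287 last [-2.53, -3.8, 0.66] -1.435
  5 rows, step dp [-0.39, -0.83, 0.13] rotz -0.287 last [-1.93, -4.14, 0.66] -1.435
  1 rows, step dp [-0.26, -0.88, 0.13] rotz -0.287 last [-0.26, -0.88, 0.13] -0.287
-> 607.4,-68.7,4,3.428
  4 rows, step dp [0.0, -0.0, 0.72] rotz -0.0 last [0.0, -0.0, 2.9] -0.0
```

Emit:
play_rows(dp=[[-0.71,-0.58,0.13],[-1.42,-1.16,0.26],[-2.13,-1.74,0.39],[-2.84,-2.32,0.52],[-3.54,-2.88,0.66]], rot=[[0,0,-0.287],[0,0,-0.574],[0,0,-0.861],[0,0,-1.148],[0,0,-1.435]], fingers=0.5, grip_force=40)

```text
clock: 0.57
eef_pos: [306.0, 430.3, 204.5]
tcp_rot: [-3.141, 0.0, 2.949]
contact_force: [1.2, 1.1, -0.4]
opening: 0.499
grasp_force: 0.0
```

Emit:
play_rows(dp=[[-0.61,-0.68,0.13],[-1.22,-1.36,0.26],[-1.83,-2.04,0.39],[-2.44,-2.72,0.52],[-3.07,-3.38,0.66]], rot=[[0,0,-0.287],[0,0,-0.574],[0,0,-0.861],[0,0,-1.148],[0,0,-1.435]])

```text
clock: 0.98
eef_pos: [400.3, 273.8, 178.3]
tcp_rot: [-3.142, -0.0, 3.099]
contact_force: [0.4, -0.2, -0.7]
opening: 0.499
grasp_force: 0.0
```

Emit:
play_rows(dp=[[-0.51,-0.76,0.13],[-1.02,-1.52,0.26],[-1.53,-2.28,0.39],[-2.04,-3.04,0.52],[-2.53,-3.8,0.66]], rot=[[0,0,-0.287],[0,0,-0.574],[0,0,-0.861],[0,0,-1.148],[0,0,-1.435]])

```text
clock: 1.4
eef_pos: [495.1, 117.5, 151.9]
tcp_rot: [3.142, 0.0, -3.034]
contact_force: [-0.1, 0.2, 0.8]
opening: 0.497
grasp_force: 0.0
```

Emit:
play_rows(dp=[[-0.39,-0.83,0.13],[-0.78,-1.66,0.26],[-1.17,-2.49,0.39],[-1.56,-3.32,0.52],[-1.93,-4.14,0.66]], rot=[[0,0,-0.287],[0,0,-0.574],[0,0,-0.861],[0,0,-1.148],[0,0,-1.435]])

```text
clock: 1.82
eef_pos: [589.3, -39.1, 125.3]
tcp_rot: [-3.142, 0.0, -2.884]
contact_force: [0.6, 0.8, -0.1]
opening: 0.499
grasp_force: 0.0
```

Emit:
play_rows(dp=[[-0.26,-0.88,0.13],[-0.26,-0.88,0.13],[-0.26,-0.88,0.13]], rot=[[0,0,-0.287],[0,0,-0.287],[0,0,-0.287]])

```text
clock: 2.07
eef_pos: [607.8, -70.4, 119.7]
tcp_rot: [3.141, -0.001, -2.858]
contact_force: [-0.8, 0.2, 0.2]
opening: 0.501
grasp_force: 0.0
```

```bash
python3 plan.py 607.4,-68.7,4,3.428; python3 - <<'E'
from rig import optics
import cv2
cv2.imwrite('pics/wp.png',optics.grab_frame('wrist')['color'][:,:,::-1])
E
```

```text
now [607.8 -70.4 119.7] [ 3.141e+00 -1.000e-03 -2.858e+00] t 2.07 open 0.501 F [-0.8  0.2  0.2]
-> 607.4,-68.7,4,3.428
  4 rows, step dp [-0.0, 0.01, 0.72] rotz -0.007 last [-0.0, 0.04, 2.89] -0.028
```

View pics/wp.png

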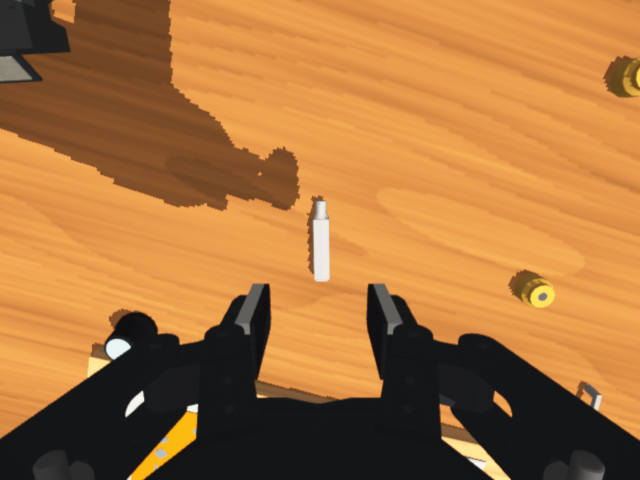

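The wrist view shows the punch from (320,200) to (321,281), centred and parallel between the fingers. The loupe is well clear at (130,335).

Emit:
play_rows(dp=[[0,0.02,0.8],[0,0.04,1.6],[0,0.04,2.3],[0,0.04,2.7],[0,0.04,2.89]], rot=[[0,0,0],[0,0,0],[0,0,0],[0,0,0],[0,0,0]])

```text
clock: 2.53
eef_pos: [604.7, -65.5, 2.5]
tcp_rot: [3.14, -0.004, -2.854]
contact_force: [0.1, 0.5, -0.3]
opening: 0.502
grasp_force: 0.0
```

Emit:
play_rows(dp=[[0,0,0],[0,0,0],[0,0,0],[0,0,0],[0,0,0]], rot=[[0,0,0],[0,0,0],[0,0,0],[0,0,0],[0,0,0]], fingers=0)

```text
clock: 2.95
eef_pos: [608.0, -67.1, 6.2]
tcp_rot: [-3.141, 0.002, -2.855]
contact_force: [-1.4, 1.9, 4.5]
opening: 0.123
grasp_force: 42.2
```

Emit:
play_rows(dp=[[0,0,-0.4],[0,0,-1.1],[0,0,-1.9],[0,0,-2.7],[0,0,-3]], rot=[[0,0,0],[0,0,0],[0,0,0],[0,0,0],[0,0,0]])

```text
clock: 3.37
eef_pos: [609.5, -67.5, 130.0]
tcp_rot: [-3.139, 0.006, -2.855]
contact_force: [1.0, 0.3, -0.3]
opening: 0.126
grasp_force: 41.6
```

```bash
python3 plan.py 544.7,306.2,110,2.919,.85 544.7,306.2,12,2.919,.6
```

```text
now [609.5 -67.5 130. ] [-3.139  0.006 -2.855] t 3.37 open 0.126 F [ 1.   0.3 -0.3]
-> 544.7,306.2,110,2.919,.85
  5 rows, step dp [-0.09, 0.78, 0.04] rotz 0.405 last [-0.45, 3.92, 0.21] 2.024
  5 rows, step dp [0.08, 0.79, 0.04] rotz 0.405 last [0.38, 3.93, 0.21] 2.024
  2 rows, step dp [0.24, 0.75, 0.04] rotz 0.405 last [0.48, 1.51, 0.08] 0.81
-> 544.7,306.2,12,2.919,.6
  5 rows, step dp [0.0, -0.0, 0.49] rotz -0.0 last [0.0, -0.0, 2.45] -0.0
```

Emit:
play_rows(dp=[[-0.09,0.78,0.04],[-0.18,1.56,0.08],[-0.27,2.34,0.12],[-0.36,3.12,0.16],[-0.45,3.92,0.15]], rot=[[0,0,0.405],[0,0,0.81],[0,0,1.215],[0,0,1.62],[0,0,2.024]])

```text
clock: 3.78
eef_pos: [579.4, 89.4, 118.8]
tcp_rot: [3.142, -0.0, -3.07]
contact_force: [1.2, 0.5, -0.9]
opening: 0.12
grasp_force: 41.6
```

Emit:
play_rows(dp=[[0.08,0.79,0.04],[0.16,1.58,0.08],[0.24,2.37,0.1],[0.32,3.16,0.1],[0.38,3.93,0.1]], rot=[[0,0,0.405],[0,0,0.81],[0,0,1.215],[0,0,1.62],[0,0,2.024]])

```text
clock: 4.2
eef_pos: [552.6, 245.4, 114.9]
tcp_rot: [3.142, 0.0, 3.002]
contact_force: [0.6, -0.7, 0.3]
opening: 0.121
grasp_force: 41.6
```

Emit:
play_rows(dp=[[0.24,0.75,0.04],[0.4,1.25,0.04],[0.48,1.51,0.04],[0.48,1.51,0.04],[0.48,1.51,0.04]], rot=[[0,0,0.405],[0,0,0.7],[0,0,0.81],[0,0,0.81],[0,0,0.81]])

```text
clock: 4.62
eef_pos: [542.2, 306.5, 113.2]
tcp_rot: [-3.141, -0.0, 2.921]
contact_force: [0.3, -0.1, -0.9]
opening: 0.121
grasp_force: 41.6
```

```bash
python3 plan.py 544.7,306.2,12,2.919,.6;  python3 - <<'E'
from rig import optics
import cv2
cv2.imwrite('pics/wp2.png',optics.grab_frame('wrist')['color'][:,:,::-1])
E
```

```text
now [542.2 306.5 113.2] [-3.141 -0.     2.921] t 4.62 open 0.121 F [ 0.3 -0.1 -0.9]
-> 544.7,306.2,12,2.919,.6
  5 rows, step dp [-0.01, 0.0, 0.51] rotz 0.004 last [-0.06, 0.0, 2.53] 0.019
```

View pics/wp2.png

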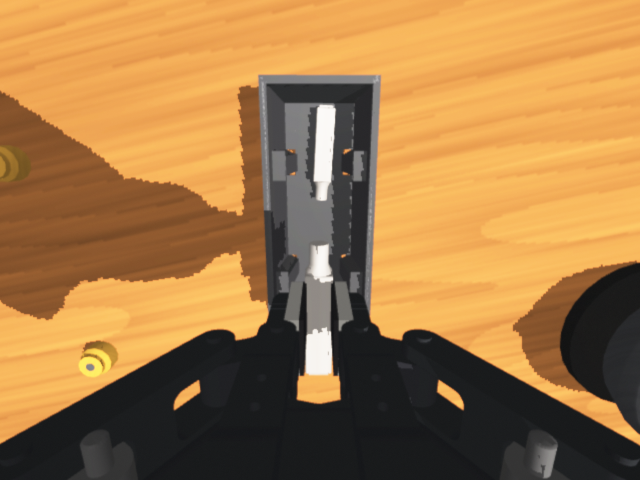

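The wrist view shows the punch tray centred under the held punch: lip corners at (260,77) and (380,76), and the old punch at (324,150).

Emit:
play_rows(dp=[[-0.02,0,0.6],[-0.04,0,1.2],[-0.06,0,1.8],[-0.06,0,2.3],[-0.06,0,2.53]], rot=[[0,0,0],[0,0,0],[0,0,0],[0,0,0],[0,0,0]])

```text
clock: 5.08
eef_pos: [543.8, 303.7, 9.6]
tcp_rot: [-3.139, -0.003, 2.918]
contact_force: [-1.0, -0.1, -0.4]
opening: 0.123
grasp_force: 41.6
```

Emit:
play_rows(dp=[[0,0,0],[0,0,0]], rot=[[0,0,0],[0,0,0]])

```text
clock: 5.25
eef_pos: [545.1, 305.0, 12.1]
tcp_rot: [-3.141, -0.0, 2.918]
contact_force: [-0.7, -0.1, -0.2]
opening: 0.122
grasp_force: 42.3
```

Emit:
play_rows(dp=[[0,0,0],[0,0,0],[0,0,0],[0,0,0]], rot=[[0,0,0],[0,0,0],[0,0,0],[0,0,0]], fingers=0.18)

```text
clock: 5.58
eef_pos: [545.3, 306.1, 12.8]
tcp_rot: [3.141, 0.001, 2.919]
contact_force: [-0.1, 0.2, -0.5]
opening: 0.184
grasp_force: 0.0
```

Emit:
play_rows(dp=[[0,0,-0.4],[0,0,-1],[0,0,-1.7],[0,0,-2.4],[0,0,-2.5]], rot=[[0,0,0],[0,0,0],[0,0,0],[0,0,0],[0,0,0]])

```text
clock: 6.0
eef_pos: [547.3, 307.4, 117.3]
tcp_rot: [3.137, 0.005, 2.919]
contact_force: [1.3, 0.2, 0.8]
opening: 0.182
grasp_force: 0.0
```

```bash
python3 plan.py 442.4,103.5,110,1.907,.9 442.4,103.5,4,1.907,.6
```

```text
now [547.3 307.4 117.3] [3.137 0.005 2.919] t 6.0 open 0.182 F [1.3 0.2 0.8]
-> 442.4,103.5,110,1.907,.9
  5 rows, step dp [0.13, -0.5, 0.02] rotz 0.879 last [0.65, -2.52, 0.08] 4.394
  5 rows, step dp [-0.11, -0.51, 0.02] rotz 0.879 last [-0.54, -2.55, 0.08] 4.394
  1 rows, step dp [-0.32, -0.41, 0.02] rotz 0.879 last [-0.32, -0.41, 0.02] 0.879
-> 442.4,103.5,4,1.907,.6
  5 rows, step dp [0.0, -0.0, 0.53] rotz -0.0 last [0.0, -0.0, 2.65] -0.0
```

Emit:
play_rows(dp=[[0.13,-0.5,0],[0.26,-1.0,0],[0.39,-1.5,0],[0.52,-2.0,0],[0.65,-2.52,0]], rot=[[0,0,0.879],[0,0,1.758],[0,0,2.637],[0,0,3.516],[0,0,4.394]], fingers=0.6)

```text
clock: 6.42
eef_pos: [496.7, 212.7, 112.1]
tcp_rot: [3.141, 0.0, 2.455]
contact_force: [-0.3, 0.6, -0.1]
opening: 0.597
grasp_force: 0.0
```

Emit:
play_rows(dp=[[-0.11,-0.51,0],[-0.22,-1.02,0],[-0.33,-1.53,0],[-0.44,-2.04,0],[-0.54,-2.55,0]], rot=[[0,0,0.879],[0,0,1.758],[0,0,2.637],[0,0,3.516],[0,0,4.394]])

```text
clock: 6.83
eef_pos: [449.2, 119.8, 112.1]
tcp_rot: [3.141, 0.0, 1.995]
contact_force: [0.4, 0.3, 0.8]
opening: 0.601
grasp_force: 0.0
```

Emit:
play_rows(dp=[[-0.3,-0.38,0],[-0.3,-0.38,0],[-0.3,-0.38,0],[-0.3,-0.38,0]], rot=[[0,0,0.879],[0,0,0.879],[0,0,0.879],[0,0,0.879]])

```text
clock: 7.17
eef_pos: [441.6, 103.7, 112.3]
tcp_rot: [3.14, -0.0, 1.908]
contact_force: [-0.2, 0.9, -0.4]
opening: 0.602
grasp_force: 0.0
```

```bash
python3 plan.py 442.4,103.5,4,1.907,.6
```

```text
now [441.6 103.7 112.3] [ 3.14  -0.     1.908] t 7.17 open 0.602 F [-0.2  0.9 -0.4]
-> 442.4,103.5,4,1.907,.6
  5 rows, step dp [-0.0, 0.0, 0.54] rotz 0.003 last [-0.01, 0.02, 2.71] 0.013
```

Emit:
play_rows(dp=[[0,0.02,0.7],[0,0.02,1.4],[0,0.02,2.1],[0,0.02,2.6],[0,0.02,2.73]], rot=[[0,0,0],[0,0,0],[0,0,0],[0,0,0],[0,0,0]])

```text
clock: 7.58
eef_pos: [440.5, 104.0, 0.2]
tcp_rot: [-3.138, -0.0, 1.909]
contact_force: [-0.6, 0.5, 0.4]
opening: 0.597
grasp_force: 0.0
```

Emit:
play_rows(dp=[[0,0,0],[0,0,0],[0,0,0],[0,0,0],[0,0,0]], rot=[[0,0,0],[0,0,0],[0,0,0],[0,0,0],[0,0,0]], fingers=0)

```text
clock: 8.0
eef_pos: [442.5, 103.8, 3.9]
tcp_rot: [3.14, 0.0, 1.907]
contact_force: [0.4, -0.0, -0.7]
opening: 0.26
grasp_force: 39.2
```

Emit:
play_rows(dp=[[0,0,-0.4],[0,0,-1.1],[0,0,-1.9],[0,0,-2.5],[0,0,-2.7]], rot=[[0,0,0],[0,0,0],[0,0,0],[0,0,0],[0,0,0]])

```text
clock: 8.42
eef_pos: [443.7, 104.0, 114.7]
tcp_rot: [3.136, 0.001, 1.907]
contact_force: [1.4, 0.3, -0.3]
opening: 0.26
grasp_force: 39.4
```

Emit:
play_rows(dp=[[0,0,0],[0,0,0]], rot=[[0,0,0],[0,0,0]])

```text
clock: 8.58
eef_pos: [441.7, 103.6, 110.9]
tcp_rot: [3.14, 0.0, 1.907]
contact_force: [-0.3, 0.3, -0.6]
opening: 0.26
grasp_force: 39.4
```

```bash
python3 plan.py 462,-320.6,110,1.907,.9
```

```text
now [441.7 103.6 110.9] [3.14  0.    1.907] t 8.58 open 0.26 F [-0.3  0.3 -0.6]
-> 462,-320.6,110,1.907,.9
  5 rows, step dp [-0.85, -0.25, 0.0] rotz -0.0 last [-4.24, -1.26, 0.01] -0.001
  5 rows, step dp [-0.85, -0.25, 0.0] rotz -0.0 last [-4.24, -1.26, 0.01] -0.001
  2 rows, step dp [-0.85, -0.25, 0.0] rotz -0.0 last [-1.7, -0.5, 0.0] -0.0
```

Emit:
play_rows(dp=[[-0.85,-0.25,0],[-1.7,-0.5,0],[-2.55,-0.75,0],[-3.4,-1.0,0],[-4.24,-1.26,0]], rot=[[0,0,0],[0,0,0],[0,0,0],[0,0,0],[0,0,0]])

```text
clock: 9.0
eef_pos: [448.6, -74.5, 109.1]
tcp_rot: [-3.139, -0.001, 1.907]
contact_force: [0.7, -0.1, -0.4]
opening: 0.257
grasp_force: 39.4
```

Emit:
play_rows(dp=[[-0.85,-0.25,0],[-1.7,-0.5,0],[-2.55,-0.75,0],[-3.4,-1.0,0],[-4.24,-1.26,0]], rot=[[0,0,0],[0,0,0],[0,0,0],[0,0,0],[0,0,0]])

```text
clock: 9.42
eef_pos: [457.0, -251.2, 108.8]
tcp_rot: [-3.14, -0.002, 1.907]
contact_force: [1.6, 0.6, -0.8]
opening: 0.261
grasp_force: 39.4
```

Emit:
play_rows(dp=[[-0.8,-0.24,0],[-1.4,-0.42,0],[-1.7,-0.5,0],[-1.7,-0.5,0],[-1.7,-0.5,0]], rot=[[0,0,0],[0,0,0],[0,0,0],[0,0,0],[0,0,0]])

```text
clock: 9.83
eef_pos: [460.9, -320.0, 109.2]
tcp_rot: [-3.14, -0.003, 1.906]
contact_force: [0.6, 0.7, -0.1]
opening: 0.262
grasp_force: 39.4
```

```bash
python3 plan.py 462,-320.6,13,1.907,.6;  python3 - <<'E'
from rig import optics
import cv2
cv2.imwrite('pics/ws.png',optics.grab_frame('wrist')['color'][:,:,::-1])
E
```

```text
now [ 460.9 -320.   109.2] [-3.140e+00 -3.000e-03  1.906e+00] t 9.83 open 0.262 F [ 0.6  0.7 -0.1]
-> 462,-320.6,13,1.907,.6
  5 rows, step dp [-0.0, 0.0, 0.48] rotz -0.003 last [-0.02, 0.02, 2.41] -0.013
```

View pics/ws.png

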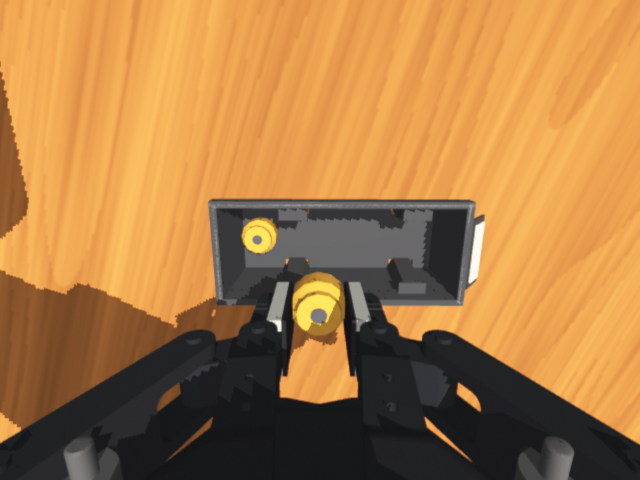

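The wrist view shows the seal tray with lip corners at about (210,201), (475,201), (219,303) and (464,303). Its own seal is at (258,237), and the held seal is gripped upright. Next I'll check the tray pose by projecting the corners at z = 46.

```bash
cat > wr.py <<'E'
import numpy as np
from rig import telemetry,optics
from scipy.spatial.transform import Rotation as Ro
def wpt(f,s,uv,z):
    R=Ro.from_euler('xyz',s['tcp_rot']).as_matrix();M=f['mount']
    d=R@(M[:3,:3]@np.linalg.solve(f['mtx'],[*uv,1]));o=R@M[:3,3]+s['eef_pos'];return (o+d*(z-o[2])/d[2])
E
python3 - <<'E'
from wr import *
s=telemetry.sense();f=optics.grab_frame('wrist')
c=np.array([wpt(f,s,p,46)[:2] for p in [(210,201),(475,201),(219,303),(464,303)]]);print(c.round(1),c.mean(0))
d=c[1]-c[0];print(np.arctan2(d[1],d[0]),np.hypot(*d),np.linalg.norm(c[2]-c[0]),wpt(f,s,(258,239),21).round(1))
E
```

```text
[[ 389.  -308.6]
 [ 539.  -256.6]
 [ 411.1 -371.8]
 [ 561.8 -319.5]] [ 475.21462865 -314.12030454]
0.3338404193044354 158.79280490661364 66.98158451033767 [ 420.9 -330.    21. ]
```

Emit:
play_rows(dp=[[0,0.02,0.6],[0,0.02,1.2],[0,0.02,1.8],[0,0.02,2.3],[0,0.02,2.48]], rot=[[0,0,0],[0,0,0],[0,0,0],[0,0,0],[0,0,0]])

```text
clock: 10.35
eef_pos: [461.1, -317.8, 9.1]
tcp_rot: [-3.139, -0.004, 1.908]
contact_force: [-0.4, 1.5, -0.7]
opening: 0.261
grasp_force: 39.4
```

Emit:
play_rows(dp=[[0,0,0],[0,0,0],[0,0,0]], rot=[[0,0,0],[0,0,0],[0,0,0]])

```text
clock: 10.6
eef_pos: [463.4, -320.5, 12.8]
tcp_rot: [3.141, 0.001, 1.907]
contact_force: [0.4, -0.2, -1.0]
opening: 0.256
grasp_force: 39.4
```

Emit:
play_rows(dp=[[0,0,0],[0,0,0],[0,0,0],[0,0,0]], rot=[[0,0,0],[0,0,0],[0,0,0],[0,0,0]], fingers=0.32)

```text
clock: 10.93
eef_pos: [462.9, -320.6, 12.3]
tcp_rot: [3.141, 0.001, 1.907]
contact_force: [0.9, -0.2, 0.7]
opening: 0.322
grasp_force: 0.0
```

Emit:
play_rows(dp=[[0,0,-0.4],[0,0,-1],[0,0,-1.7],[0,0,-2.3],[0,0,-2.5]], rot=[[0,0,0],[0,0,0],[0,0,0],[0,0,0],[0,0,0]])

```text
clock: 11.35
eef_pos: [464.2, -321.6, 115.3]
tcp_rot: [3.139, 0.004, 1.907]
contact_force: [0.1, -0.8, -1.0]
opening: 0.321
grasp_force: 0.0
```

Emit:
play_rows(dp=[[0,0,0],[0,0,0]], rot=[[0,0,0],[0,0,0]])

```text
clock: 11.52
eef_pos: [462.5, -320.4, 111.6]
tcp_rot: [3.141, 0.0, 1.907]
contact_force: [0.3, 1.0, 0.0]
opening: 0.317
grasp_force: 0.0
```

```bash
python3 plan.py 604.1,106.7,110,1.907,.9
```

```text
now [ 462.5 -320.4  111.6] [3.141 0.    1.907] t 11.52 open 0.317 F [0.3 1.  0. ]
-> 604.1,106.7,110,1.907,.9
  5 rows, step dp [0.69, 0.53, 0.0] rotz -0.0 last [3.43, 2.64, 0.01] -0.001
  5 rows, step dp [0.69, 0.53, 0.0] rotz -0.0 last [3.43, 2.64, 0.01] -0.001
  3 rows, step dp [0.69, 0.53, 0.0] rotz -0.0 last [2.06, 1.58, 0.01] -0.0
```

Emit:
play_rows(dp=[[0.69,0.53,0],[1.38,1.06,0],[2.07,1.59,0],[2.75,2.11,0],[3.43,2.64,0]], rot=[[0,0,0],[0,0,0],[0,0,0],[0,0,0],[0,0,0]], fingers=0.6)

```text
clock: 11.93
eef_pos: [516.1, -154.3, 109.8]
tcp_rot: [-3.139, -0.002, 1.906]
contact_force: [0.1, -0.5, 0.4]
opening: 0.6
grasp_force: 0.0
```

Emit:
play_rows(dp=[[0.69,0.53,0],[1.38,1.06,0],[2.07,1.59,0],[2.75,2.11,0],[3.43,2.64,0]], rot=[[0,0,0],[0,0,0],[0,0,0],[0,0,0],[0,0,0]])

```text
clock: 12.35
eef_pos: [570.5, 10.0, 109.7]
tcp_rot: [-3.139, -0.001, 1.907]
contact_force: [1.0, -0.8, 0.3]
opening: 0.602
grasp_force: 0.0
```

Emit:
play_rows(dp=[[0.69,0.53,0],[1.38,1.06,0],[2.06,1.58,0],[2.06,1.58,0],[2.06,1.58,0]], rot=[[0,0,0],[0,0,0],[0,0,0],[0,0,0],[0,0,0]])

```text
clock: 12.77
eef_pos: [603.2, 108.3, 109.6]
tcp_rot: [-3.139, -0.0, 1.91]
contact_force: [-0.3, -1.0, 0.1]
opening: 0.602
grasp_force: 0.0
```

```bash
python3 plan.py 604.1,106.7,3,1.907,.6
```

```text
now [603.2 108.3 109.6] [-3.139 -0.     1.91 ] t 12.77 open 0.602 F [-0.3 -1.   0.1]
-> 604.1,106.7,3,1.907,.6
  5 rows, step dp [-0.01, 0.0, 0.53] rotz 0.005 last [-0.05, 0.01, 2.67] 0.026
```

Emit:
play_rows(dp=[[-0.02,0,0.7],[-0.02,0,1.4],[-0.02,0,2.1],[-0.02,0,2.55],[-0.02,0,2.68]], rot=[[0,0,0],[0,0,0],[0,0,0],[0,0,0],[0,0,0]])

```text
clock: 13.18
eef_pos: [600.7, 104.3, 0.2]
tcp_rot: [-3.134, -0.001, 1.906]
contact_force: [-0.7, -0.2, -0.2]
opening: 0.602
grasp_force: 0.0
```

Emit:
play_rows(dp=[[0,0,0],[0,0,0],[0,0,0],[0,0,0],[0,0,0]], rot=[[0,0,0],[0,0,0],[0,0,0],[0,0,0],[0,0,0]], fingers=0)

```text
clock: 13.6
eef_pos: [605.0, 106.2, 5.6]
tcp_rot: [3.14, 0.0, 1.907]
contact_force: [-1.1, 0.1, -1.7]
opening: 0.258
grasp_force: 39.2
```

Emit:
play_rows(dp=[[0,0,-0.4],[0,0,-1.1],[0,0,-1.9],[0,0,-2.5],[0,0,-2.7]], rot=[[0,0,0],[0,0,0],[0,0,0],[0,0,0],[0,0,0]])

```text
clock: 14.02
eef_pos: [606.6, 106.6, 117.2]
tcp_rot: [3.135, 0.001, 1.907]
contact_force: [0.5, 0.4, -0.3]
opening: 0.265
grasp_force: 39.3
```

Emit:
play_rows(dp=[[0,0,0],[0,0,0]], rot=[[0,0,0],[0,0,0]])

```text
clock: 14.18
eef_pos: [604.2, 106.2, 112.5]
tcp_rot: [3.141, 0.0, 1.907]
contact_force: [-1.3, 0.3, -1.7]
opening: 0.255
grasp_force: 39.3
```

```bash
python3 plan.py 505.4,-304.6,110,1.907,.9
```

```text
now [604.2 106.2 112.5] [3.141 0.    1.907] t 14.18 open 0.255 F [-1.3  0.3 -1.7]
-> 505.4,-304.6,110,1.907,.9
  5 rows, step dp [-0.74, -0.48, 0.01] rotz -0.0 last [-3.7, -2.38, 0.03] -0.0
  5 rows, step dp [-0.74, -0.48, 0.01] rotz -0.0 last [-3.7, -2.38, 0.03] -0.0
  2 rows, step dp [-0.74, -0.48, 0.01] rotz -0.0 last [-1.48, -0.95, 0.01] -0.0
```

Emit:
play_rows(dp=[[-0.74,-0.48,0],[-1.48,-0.95,0],[-2.22,-1.43,0],[-2.96,-1.9,0],[-3.7,-2.38,0]], rot=[[0,0,0],[0,0,0],[0,0,0],[0,0,0],[0,0,0]])

```text
clock: 14.6
eef_pos: [561.3, -66.1, 110.4]
tcp_rot: [-3.139, -0.001, 1.907]
contact_force: [1.0, -0.5, -0.7]
opening: 0.257
grasp_force: 39.4
```

Emit:
play_rows(dp=[[-0.74,-0.48,0],[-1.48,-0.95,0],[-2.22,-1.43,0],[-2.96,-1.9,0],[-3.7,-2.38,0]], rot=[[0,0,0],[0,0,0],[0,0,0],[0,0,0],[0,0,0]])

```text
clock: 15.02
eef_pos: [520.3, -237.1, 110.5]
tcp_rot: [-3.139, -0.002, 1.907]
contact_force: [0.9, 0.5, -0.7]
opening: 0.255
grasp_force: 39.4
```

Emit:
play_rows(dp=[[-0.74,-0.48,0],[-1.3,-0.83,0.02],[-1.48,-0.95,0.04],[-1.48,-0.95,0.04],[-1.48,-0.95,0.04]], rot=[[0,0,0],[0,0,0],[0,0,0],[0,0,0],[0,0,0]])

```text
clock: 15.43
eef_pos: [504.9, -303.7, 109.4]
tcp_rot: [-3.14, -0.002, 1.906]
contact_force: [-0.0, 0.2, -0.6]
opening: 0.255
grasp_force: 39.4
```

```bash
python3 plan.py 505.4,-304.6,12,1.907,.6
```

```text
now [ 504.9 -303.7  109.4] [-3.140e+00 -2.000e-03  1.906e+00] t 15.43 open 0.255 F [-0.   0.2 -0.6]
-> 505.4,-304.6,12,1.907,.6
  5 rows, step dp [-0.01, 0.0, 0.49] rotz -0.003 last [-0.03, 0.01, 2.43] -0.013
```

Emit:
play_rows(dp=[[0,0,0.6],[0,0,1.2],[0,0,1.8],[0,0,2.3],[0,0,2.48]], rot=[[0,0,0],[0,0,0],[0,0,0],[0,0,0],[0,0,0]])

```text
clock: 15.85
eef_pos: [504.3, -301.5, 8.5]
tcp_rot: [-3.139, -0.004, 1.909]
contact_force: [-1.0, 0.1, -0.6]
opening: 0.258
grasp_force: 39.4
```

Emit:
play_rows(dp=[[0,0,0],[0,0,0],[0,0,0]], rot=[[0,0,0],[0,0,0],[0,0,0]])

```text
clock: 16.1
eef_pos: [506.7, -304.3, 12.7]
tcp_rot: [3.141, 0.001, 1.908]
contact_force: [0.2, -0.1, -0.6]
opening: 0.257
grasp_force: 39.6
```

Emit:
play_rows(dp=[[0,0,0],[0,0,0],[0,0,0],[0,0,0]], rot=[[0,0,0],[0,0,0],[0,0,0],[0,0,0]], fingers=0.32)

```text
clock: 16.43
eef_pos: [506.1, -304.7, 12.3]
tcp_rot: [3.141, 0.001, 1.907]
contact_force: [-0.2, 0.4, 0.6]
opening: 0.321
grasp_force: 0.0
```

Emit:
play_rows(dp=[[0,0,-0.4],[0,0,-1],[0,0,-1.7],[0,0,-2.6],[0,0,-3.4]], rot=[[0,0,0],[0,0,0],[0,0,0],[0,0,0],[0,0,0]])

```text
clock: 16.85
eef_pos: [505.5, -304.4, 149.4]
tcp_rot: [-3.141, -0.0, 1.907]
contact_force: [1.2, -0.6, -1.1]
opening: 0.318
grasp_force: 0.0
```

Emit:
play_rows(dp=[[0,0,0],[0,0,0]], rot=[[0,0,0],[0,0,0]], fingers=1)

```text
clock: 17.02
eef_pos: [506.9, -305.3, 150.0]
tcp_rot: [3.139, 0.004, 1.907]
contact_force: [-0.7, -0.2, -0.8]
opening: 0.59
grasp_force: 0.0
```

```bash
python3 plan.py 475.2,-315,145,0.335,1
```

```text
now [ 506.9 -305.3  150. ] [3.139 0.004 1.907] t 17.02 open 0.59 F [-0.7 -0.2 -0.8]
-> 475.2,-315,145,0.335,1
  5 rows, step dp [0.0, -0.05, 0.01] rotz 0.938 last [0.01, -0.26, 0.04] 4.69
  5 rows, step dp [-0.02, -0.05, 0.01] rotz 0.938 last [-0.11, -0.23, 0.04] 4.69
  5 rows, step dp [-0.04, -0.03, 0.01] rotz 0.938 last [-0.21, -0.15, 0.04] 4.69
  1 rows, step dp [-0.05, -0.01, 0.01] rotz 0.938 last [-0.05, -0.01, 0.01] 0.938
```

Emit:
play_rows(dp=[[0,-0.05,0],[0,-0.1,0],[0,-0.15,0],[0,-0.2,0],[0,-0.26,0]], rot=[[0,0,0.938],[0,0,1.876],[0,0,2.814],[0,0,3.752],[0,0,4.69]])

```text
clock: 17.43
eef_pos: [495.0, -307.4, 146.0]
tcp_rot: [-3.139, -0.001, 1.411]
contact_force: [0.5, -0.8, -0.1]
opening: 1.001
grasp_force: 0.0
```

Emit:
play_rows(dp=[[-0.02,-0.05,0],[-0.04,-0.1,0],[-0.06,-0.15,0],[-0.08,-0.2,0],[-0.1,-0.23,0]], rot=[[0,0,0.938],[0,0,1.876],[0,0,2.814],[0,0,3.752],[0,0,4.69]])

```text
clock: 17.85
eef_pos: [485.1, -309.9, 145.9]
tcp_rot: [-3.139, 0.0, 0.92]
contact_force: [0.0, -0.2, 0.1]
opening: 0.999
grasp_force: 0.0
```

Emit:
play_rows(dp=[[-0.04,-0.03,0],[-0.08,-0.06,0],[-0.12,-0.09,0],[-0.16,-0.12,0],[-0.21,-0.15,0]], rot=[[0,0,0.938],[0,0,1.876],[0,0,2.814],[0,0,3.752],[0,0,4.69]])

```text
clock: 18.27
eef_pos: [475.4, -313.0, 146.0]
tcp_rot: [-3.139, 0.001, 0.428]
contact_force: [0.8, -0.2, -0.5]
opening: 1.0
grasp_force: 0.0
```

Emit:
play_rows(dp=[[-0.05,0,0],[-0.05,0,0],[-0.05,0,0],[-0.05,0,0]], rot=[[0,0,0.938],[0,0,0.938],[0,0,0.938],[0,0,0.938]])

```text
clock: 18.6
eef_pos: [474.2, -314.1, 146.9]
tcp_rot: [-3.141, 0.001, 0.338]
contact_force: [0.1, -0.6, -0.4]
opening: 0.998
grasp_force: 0.0
```

```bash
python3 plan.py 475.2,-315,15,0.335,.6;  python3 - <<'E'
from rig import optics
import cv2
cv2.imwrite('pics/wt.png',optics.grab_frame('wrist')['color'][:,:,::-1])
E
```

```text
now [ 474.2 -314.1  146.9] [-3.141e+00  1.000e-03  3.380e-01] t 18.6 open 0.998 F [ 0.1 -0.6 -0.4]
-> 475.2,-315,15,0.335,.6
  5 rows, step dp [0.0, 0.0, 0.55] rotz 0.005 last [0.01, 0.02, 2.75] 0.026
  1 rows, step dp [0.0, 0.0, 0.55] rotz 0.005 last [0.0, 0.0, 0.55] 0.005
```

View pics/wt.png

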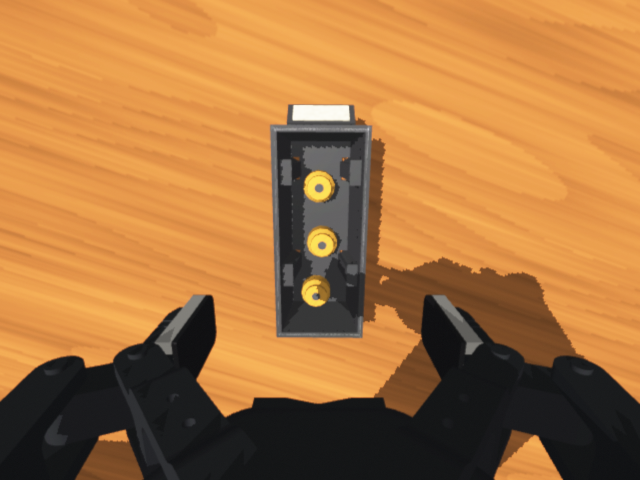

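All three seals stand in the seal tray at (319,187), (321,242) and (316,292), with the tray centred at column ~320. Lip corners: (271,125), (371,125), (278,336), (362,337).

```bash
python3 - <<'E'
from wr import *
s=telemetry.sense();f=optics.grab_frame('wrist')
c=np.array([wpt(f,s,p,46)[:2] for p in [(271,125),(371,125),(278,336.5),(362,336.5)]]);print(c.round(1),c.mean(0))
d=c[0]+c[1]-c[2]-c[3];print(np.arctan2(d[1],d[0]),np.hypot(*d)/2,np.linalg.norm(c[1]-c[0]))
E
python3 plan.py 475,-315,15,0.336,.6
```

```text
[[ 539.1 -258.5]
 [ 561.1 -321.5]
 [ 388.4 -310.7]
 [ 410.4 -373.5]] [ 474.74373587 -316.03950952]
0.3328471089766777 159.5129027715594 66.76015381522437
now [ 474.5 -314.2  147.3] [-3.141  0.     0.337] t 18.7 open 1.0 F [0.1 0.2 0.5]
-> 475,-315,15,0.336,.6
  5 rows, step dp [0.0, 0.0, 0.55] rotz 0.002 last [0.0, 0.02, 2.76] 0.011
  1 rows, step dp [0.0, 0.0, 0.55] rotz 0.002 last [0.0, 0.0, 0.55] 0.002
```

Emit:
play_rows(dp=[[0,0.03,0.6],[0,0.03,1.2],[0,0.03,1.8],[0,0.03,2.3],[0,0.03,2.7]], rot=[[0,0,0.02],[0,0,0.02],[0,0,0.02],[0,0,0.02],[0,0,0.02]])

```text
clock: 19.12
eef_pos: [474.5, -315.1, 38.0]
tcp_rot: [-3.141, 0.001, 0.335]
contact_force: [-0.4, -0.4, 0.5]
opening: 0.999
grasp_force: 0.0
```

Emit:
play_rows(dp=[[0,0,0.3],[0,0,0.5],[0,0,0.58],[0,0,0.58],[0,0,0.58]], rot=[[0,0,0],[0,0,0],[0,0,0],[0,0,0],[0,0,0]])

```text
clock: 19.53
eef_pos: [475.4, -315.8, 17.0]
tcp_rot: [3.141, -0.0, 0.333]
contact_force: [0.9, 0.1, 0.5]
opening: 0.998
grasp_force: 0.0
```

Emit:
play_rows(dp=[[0,0,0],[0,0,0],[0,0,0],[0,0,0],[0,0,0]], rot=[[0,0,0],[0,0,0],[0,0,0],[0,0,0],[0,0,0]], fingers=0.7)

```text
clock: 19.95
eef_pos: [475.5, -315.8, 17.7]
tcp_rot: [3.141, -0.001, 0.333]
contact_force: [-1.4, 1.5, 4.9]
opening: 0.787
grasp_force: 44.5
```

Emit:
play_rows(dp=[[0,0,-0.05],[0,0,-0.15],[0,0,-0.3],[0,0,-0.45],[0,0,-0.5]], rot=[[0,0,0],[0,0,0],[0,0,0],[0,0,0],[0,0,0]])

```text
clock: 20.37
eef_pos: [475.5, -315.9, 37.7]
tcp_rot: [3.14, -0.001, 0.333]
contact_force: [0.6, 0.3, -2.5]
opening: 0.789
grasp_force: 45.8
```

```bash
python3 plan.py; python3 - <<'E'
from wr import *
import cv2
im=np.hstack([cv2.resize(optics.grab_frame('side')['color'][340:480,200:400],(400,280)),cv2.resize(optics.grab_frame('wrist')['color'],(400,300))[:280]])
cv2.imwrite('pics/grip.png',im[:,:,::-1])
E
```

```text
now [ 475.5 -315.9   37.7] [ 3.14e+00 -1.00e-03  3.33e-01] t 20.37 open 0.789 F [ 0.6  0.3 -2.5]
```

View pics/grip.png

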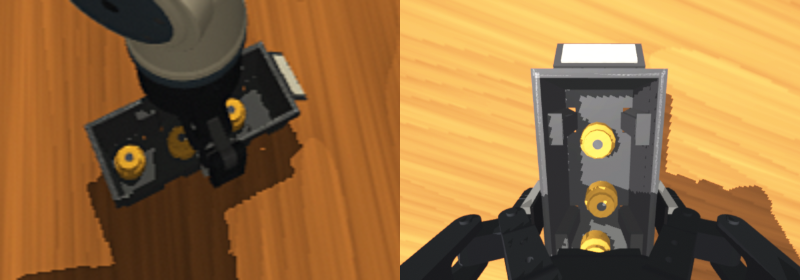

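The tray is held level with the three seals inside. Before moving, I'll check the punch tray's pose from the earlier wrist view, and check by image registration that it hasn't shifted.

```bash
python3 - <<'E'
from wr import *
import cv2
f=optics.grab_frame('wrist')
s=dict(tcp_rot=[-3.141,0,2.921],eef_pos=np.array([542.2,306.5,113.2]))
a,b,c,d=[wpt(f,s,p,46)[:2] for p in [(260,77),(380,76),(266.5,220),(374.5,220)]]
print(a.round(1),b.round(1),np.linalg.norm(a-b));m=(a+b)/2;m2=(c+d)/2
u=m2-m;y=np.arctan2(u[1],u[0]);w=b-a;print('yaw',y,np.arctan2(w[1],w[0])+np.pi/2,'centre',m+80*np.array([np.cos(-.223),np.sin(-.223)]))
for n,(x0,y0,x1,y1) in dict(scene=(440,224,510,298),side=(248,134,330,186)).items():
    g=optics.grab_frame(n)['color'];o=cv2.imread(f'pics/{n}0.png')[:,:,::-1]
    G=[cv2.cvtColor(np.ascontiguousarray(i[y0:y1,x0:x1]),cv2.COLOR_RGB2GRAY).astype(np.float32) for i in(o,g)]
    print(n,cv2.phaseCorrelate(*G,cv2.createHanningWindow(G[0].shape[::-1],cv2.CV_32F)))
E
python3 plan.py 475.5,-315.9,130,.333,.5
```

```text
[434.1 298.1] [448.3 363.2] 66.60832701887956
yaw -0.21742510071393142 2.9263562992248806 centre [519.25487475 312.97383222]
scene ((0.3415797556765767, 0.39124578474413596), 0.7269339360131157)
side ((0.025525765185854254, 0.18400080427633014), 0.49804618721636235)
now [ 474.9 -315.5   36.4] [-3.141  0.     0.333] t 20.62 open 0.788 F [-0.5  0.2 -3.2]
-> 475.5,-315.9,130,.333,.5
  5 rows, step dp [0.0, 0.0, -0.47] rotz 0.0 last [0.01, 0.02, -2.34] 0.001
```

```bash
python3 plan.py 475.5,-315.9,120,.333,.4 519.3,312.4,120,2.920,.83
```

```text
now [ 474.9 -315.5   36.4] [-3.141  0.     0.333] t 20.62 open 0.788 F [-0.5  0.2 -3.2]
-> 475.5,-315.9,120,.333,.4
  5 rows, step dp [0.0, 0.0, -0.35] rotz 0.0 last [0.01, 0.01, -1.74] 0.001
  1 rows, step dp [0.0, 0.0, -0.35] rotz 0.0 last [0.0, 0.0, -0.35] 0.0
-> 519.3,312.4,120,2.920,.83
  5 rows, step dp [0.21, -0.48, -0.0] rotz -0.823 last [1.03, -2.41, -0.0] -4.117
  5 rows, step dp [0.39, -0.35, -0.0] rotz -0.823 last [1.94, -1.76, -0.0] -4.117
  5 rows, step dp [0.5, -0.16, -0.0] rotz -0.823 last [2.5, -0.79, -0.0] -4.117
  5 rows, step dp [0.52, 0.07, 0.0] rotz -0.823 last [2.6, 0.33, 0.0] -4.117
  5 rows, step dp [0.45, 0.28, 0.0] rotz -0.823 last [2.23, 1.39, 0.0] -4.117
  5 rows, step dp [0.29, 0.44, 0.0] rotz -0.823 last [1.45, 2.19, 0.0] -4.117
```

Emit:
play_rows(dp=[[0,0,-0.15],[0,0,-0.5],[0,0,-1.0],[0,0,-1.5],[0,0,-1.9]], rot=[[0,0,0],[0,0,0],[0,0,0],[0,0,0],[0,0,0]])

```text
clock: 21.03
eef_pos: [475.1, -315.6, 113.9]
tcp_rot: [3.141, -0.0, 0.333]
contact_force: [-0.0, 0.0, -1.5]
opening: 0.789
grasp_force: 46.2
```

Emit:
play_rows(dp=[[0,0,-0.15],[0,0,-0.19],[0,0,-0.19]], rot=[[0,0,0],[0,0,0],[0,0,0]])

```text
clock: 21.28
eef_pos: [474.9, -315.4, 120.1]
tcp_rot: [3.141, -0.0, 0.333]
contact_force: [-0.5, 0.5, -3.2]
opening: 0.788
grasp_force: 46.2
```

Emit:
play_rows(dp=[[0.08,-0.19,0],[0.25,-0.6,0],[0.48,-1.13,0],[0.75,-1.76,0],[1.03,-2.41,0]], rot=[[0,0,-0.33],[0,0,-1.03],[0,0,-1.93],[0,0,-3.0],[0,0,-4.117]])

```text
clock: 21.7
eef_pos: [481.4, -209.4, 118.8]
tcp_rot: [-3.139, 0.001, 0.77]
contact_force: [-0.2, -0.0, -3.0]
opening: 0.787
grasp_force: 46.1
```

Emit:
play_rows(dp=[[0.39,-0.35,0],[0.78,-0.7,0],[1.17,-1.05,0],[1.55,-1.41,0],[1.94,-1.76,0]], rot=[[0,0,-0.823],[0,0,-1.647],[0,0,-2.47],[0,0,-3.294],[0,0,-4.117]])

```text
clock: 22.12
eef_pos: [488.5, -104.7, 118.9]
tcp_rot: [-3.139, 0.0, 1.202]
contact_force: [0.2, -0.4, -2.9]
opening: 0.785
grasp_force: 46.1
```

Emit:
play_rows(dp=[[0.5,-0.16,0],[1.0,-0.32,0],[1.5,-0.48,0],[2.0,-0.63,0],[2.5,-0.79,0]], rot=[[0,0,-0.823],[0,0,-1.647],[0,0,-2.47],[0,0,-3.294],[0,0,-4.117]])

```text
clock: 22.53
eef_pos: [495.8, -0.3, 118.9]
tcp_rot: [-3.139, -0.0, 1.633]
contact_force: [0.5, -0.1, -3.2]
opening: 0.79
grasp_force: 46.1
```

Emit:
play_rows(dp=[[0.52,0.07,0],[1.04,0.13,0],[1.56,0.2,0],[2.08,0.26,0],[2.6,0.33,0]], rot=[[0,0,-0.823],[0,0,-1.647],[0,0,-2.47],[0,0,-3.294],[0,0,-4.117]])

```text
clock: 22.95
eef_pos: [503.0, 104.1, 118.9]
tcp_rot: [-3.139, -0.001, 2.064]
contact_force: [-0.5, 0.1, -3.3]
opening: 0.783
grasp_force: 46.1
```

Emit:
play_rows(dp=[[0.45,0.28,0],[0.89,0.56,0],[1.34,0.83,0],[1.78,1.11,0],[2.23,1.39,0]], rot=[[0,0,-0.823],[0,0,-1.647],[0,0,-2.47],[0,0,-3.294],[0,0,-4.117]])

```text
clock: 23.37
eef_pos: [510.4, 208.7, 118.7]
tcp_rot: [-3.14, -0.001, 2.495]
contact_force: [0.1, 0.6, -2.9]
opening: 0.781
grasp_force: 46.1
```

Emit:
play_rows(dp=[[0.39,0.59,0],[0.77,1.16,0],[1.09,1.64,0],[1.33,2.01,0],[1.45,2.19,0]], rot=[[0,0,-1.1],[0,0,-2.18],[0,0,-3.09],[0,0,-3.79],[0,0,-4.117]])

```text
clock: 23.78
eef_pos: [517.8, 314.6, 118.7]
tcp_rot: [-3.141, -0.001, 2.927]
contact_force: [0.5, -0.3, -2.2]
opening: 0.789
grasp_force: 46.1
```

Emit:
play_rows(dp=[[0,0,0],[0,0,0],[0,0,0]], rot=[[0,0,0],[0,0,0],[0,0,0]])

```text
clock: 24.03
eef_pos: [518.2, 311.2, 119.4]
tcp_rot: [-3.14, -0.001, 2.918]
contact_force: [-0.3, -0.5, -3.3]
opening: 0.789
grasp_force: 46.1
```

```bash
python3 plan.py 519.3,312.4,120,2.920 519.3,312.4,57,2.920,.2
```

```text
now [518.2 311.2 119.4] [-3.140e+00 -1.000e-03  2.918e+00] t 24.03 open 0.789 F [-0.3 -0.5 -3.3]
-> 519.3,312.4,120,2.920
  1 rows, step dp [-0.02, 0.03, -0.01] rotz -0.017 last [-0.02, 0.03, -0.01] -0.017
-> 519.3,312.4,57,2.920,.2
  5 rows, step dp [0.0, -0.0, 0.2] rotz -0.0 last [0.0, -0.0, 0.98] -0.0
  3 rows, step dp [0.0, -0.0, 0.2] rotz -0.0 last [0.0, -0.0, 0.59] -0.0
```

Emit:
play_rows(dp=[[-0.02,0.03,0.15],[-0.02,0.03,0.4],[-0.02,0.03,0.7],[-0.02,0.03,0.95],[-0.02,0.03,1.1]], rot=[[0,0,-0.017],[0,0,-0.017],[0,0,-0.017],[0,0,-0.017],[0,0,-0.017]])

```text
clock: 24.45
eef_pos: [519.0, 312.5, 73.8]
tcp_rot: [-3.14, -0.002, 2.921]
contact_force: [-0.8, -0.3, -3.4]
opening: 0.786
grasp_force: 46.1
```

Emit:
play_rows(dp=[[0,0,0],[0,0,0],[0,0,0]], rot=[[0,0,0],[0,0,0],[0,0,0]])

```text
clock: 24.7
eef_pos: [520.1, 313.6, 76.2]
tcp_rot: [3.141, 0.0, 2.922]
contact_force: [-0.6, -0.2, -2.3]
opening: 0.788
grasp_force: 46.1
```

Emit:
play_rows(dp=[[0,0,0.05],[0,0,0.1],[0,0,0.15],[0,0,0.2],[0,0,0.25]], rot=[[0,0,0],[0,0,0],[0,0,0],[0,0,0],[0,0,0]])

```text
clock: 25.12
eef_pos: [519.9, 313.4, 65.9]
tcp_rot: [3.142, 0.0, 2.922]
contact_force: [0.8, -0.5, -2.8]
opening: 0.785
grasp_force: 46.1
```

```bash
python3 plan.py 519.3,312.4,57,2.920,.2; python3 - <<'E'
from crop import *
from rig import optics
a=tile(np.ascontiguousarray(optics.grab_frame('side')['color'][:,:,::-1]),235,110,110,90,7)
cv2.imwrite('pics/low.png',a)
E
```

```text
now [519.9 313.4  65.9] [3.142 0.    2.922] t 25.12 open 0.785 F [ 0.8 -0.5 -2.8]
-> 519.3,312.4,57,2.920,.2
  2 rows, step dp [0.0, -0.01, 0.11] rotz 0.008 last [0.01, -0.03, 0.22] 0.017
```

Emit:
play_rows(dp=[[0.01,-0.02,0],[0.01,-0.02,0.04],[0.01,-0.02,0.08],[0.01,-0.02,0.11],[0.01,-0.02,0.14]], rot=[[0,0,0],[0,0,0],[0,0,0],[0,0,0],[0,0,0]])

```text
clock: 25.58
eef_pos: [519.4, 312.7, 60.4]
tcp_rot: [-3.142, 0.0, 2.922]
contact_force: [0.5, 0.3, -2.4]
opening: 0.786
grasp_force: 46.1
```

Emit:
play_rows(dp=[[0,0,0.02],[0,0,0.04],[0,0,0.06],[0,0,0.06],[0,0,0.06]], rot=[[0,0,0],[0,0,0],[0,0,0],[0,0,0],[0,0,0]])

```text
clock: 26.0
eef_pos: [519.3, 312.8, 58.0]
tcp_rot: [-3.142, -0.0, 2.922]
contact_force: [-0.2, 0.3, -3.8]
opening: 0.785
grasp_force: 46.1
```

Emit:
play_rows(dp=[[0,0,0.015],[0,0,0.03],[0,0,0.03],[0,0,0.03]], rot=[[0,0,0],[0,0,0],[0,0,0],[0,0,0]])

```text
clock: 26.33
eef_pos: [519.3, 312.7, 56.8]
tcp_rot: [-3.142, -0.0, 2.922]
contact_force: [-0.6, -0.8, -2.7]
opening: 0.789
grasp_force: 46.1
```

Emit:
play_rows(dp=[[0,0,0.015],[0,0,0.03],[0,0,0.03],[0,0,0.03]], rot=[[0,0,0],[0,0,0],[0,0,0],[0,0,0]])

```text
clock: 26.67
eef_pos: [519.5, 312.8, 56.7]
tcp_rot: [3.141, 0.0, 2.922]
contact_force: [-2.8, -1.3, 6.9]
opening: 0.784
grasp_force: 47.2
```

Contact came at TCP z = 56.7 with +6.9 N, where the lugs should be. Now I'll release and lift off.

Emit:
play_rows(dp=[[0,0,-0.01],[0,0,-0.01],[0,0,-0.01],[0,0,-0.01],[0,0,-0.01]], rot=[[0,0,0],[0,0,0],[0,0,0],[0,0,0],[0,0,0]], fingers=1)

```text
clock: 27.08
eef_pos: [519.4, 312.8, 56.0]
tcp_rot: [3.142, 0.0, 2.922]
contact_force: [-0.3, 0.0, -0.8]
opening: 1.0
grasp_force: 0.0
```

Emit:
play_rows(dp=[[0,0,-0.15],[0,0,-0.5],[0,0,-1],[0,0,-1.7],[0,0,-2.4]], rot=[[0,0,0],[0,0,0],[0,0,0],[0,0,0],[0,0,0]])

```text
clock: 27.5
eef_pos: [518.9, 312.4, 152.9]
tcp_rot: [-3.141, -0.001, 2.922]
contact_force: [0.1, 1.0, 0.3]
opening: 1.001
grasp_force: 0.0
```

Emit:
play_rows(dp=[[-0.5,0,-0.5],[-1,0,-1],[-1,0,-1],[-1,0,-1]], rot=[[0,0,0],[0,0,0],[0,0,0],[0,0,0]])

```text
clock: 27.83
eef_pos: [559.6, 304.1, 193.5]
tcp_rot: [3.14, 0.002, 2.921]
contact_force: [0.2, -0.1, -1.3]
opening: 1.0
grasp_force: 0.0
```

```bash
python3 plan.py; python3 - <<'E'
from crop import *
from rig import optics
g=lambda n:np.ascontiguousarray(optics.grab_frame(n)['color'][:,:,::-1])
a=tile(g('side'),240,110,100,80,4);w=cv2.resize(g('wrist'),(480,360))
c=tile(g('scene'),430,210,100,90,4)
top=np.hstack([a,cv2.resize(c,(400,320))])
b=cv2.copyMakeBorder(w[:280],0,0,0,320,0)
cv2.imwrite('pics/fin.png',np.vstack([top,b]))
E
```

```text
now [559.6 304.1 193.5] [3.140e+00 2.000e-03 2.921e+00] t 27.83 open 1.0 F [ 0.2 -0.1 -1.3]
```

View pics/fin.png

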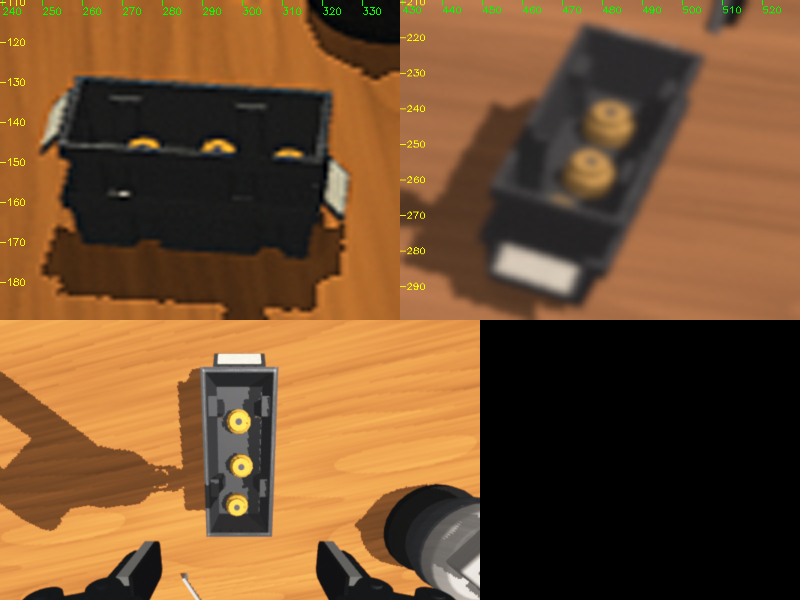

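The stack stands squarely: the cards are at opposite ends, (255,122) and (325,157) in the side tile. All three seals are in the upper tray and the robot is clear.

```bash
python3 -c "
from rig import r
print(r.sign_off())"
```

```text
the job is handed in; nothing more can be done
None
```

The job is handed in: all three loose pieces went into their trays, and the seal tray was turned end for end and lowered onto the punch tray's lugs. It took about 28 s, the graver and loupe were left alone, and no verdict came back from the judging.

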